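Set the level and hand the announcer the real microphone

TASK

Get the announcer's microphone ready. First turn the large level knob on the mixing console until its pointer stands on the long green zero mark. Of the two look-alike microphones in the rest, one is the solid die-cast broadcast microphone and the other a light plastic rehearsal dummy: lift each in turn clear of the rest to feel its weight, putting it back in its own place to try the other, and finish holding the heavier one level and still in the gripper, about 20 cm above the middle of the announcer's script clipboard, with the lighter one back in its own place; drop neither, and leave the other things on the desk where they are.

Things in the scene. Friction and masses are not known exactly. Their poses are not given: they have to be found in the camera images.
- level_knob (a point): Large grey round knob on the dark mixing console (panel 60 mm above the desk): grip 42 mm in diameter, 66 to 98 mm above the desk, over a black skirt of 58 mm that turns with it. Point: on its vertical axis, 88 mm above the desk. Frame fixed to the console: x from the knob to the long green zero mark, away from the robot. Clear within 65 mm; a meter bridge 102 mm high starts 94 mm ahead in x.
- mic_level (a joint): Angle of the level knob, rad: 0 with the white pointer line (on its top and skirt) on the long green zero mark, growing clockwise seen from above. Range -2.6 to 2.6, short white ticks every 0.52; it stays where it is left (friction 0.05 N m). Starts between 0.45 and 1.4.
- mic_a_mid (a point): A handheld microphone, black with grey ball grille, level in the rest. Point: on its axis midway between the rails, 62 mm above the desk, near its balance point; grip here. x along the axis to the grille, z up. Round handle 34 mm thick from -52 to +49 mm, thinning to 23 mm at the tail (-95 mm); grille 50 mm thick, to +98 mm. One microphone weighs 0.31 to 0.38 kg, the other 0.13 to 0.17, unknown which.
- mic_b_mid (a point): The other look-alike microphone; same size and point as the first.
- mic_rest: Fixed microphone rest: beige base 110 x 215 x 8 mm with two dark foam rails along its y, 16 mm thick, at x = -37 and +37 mm, 58 mm open between them. Wide V notches at y = -58 and +58 mm take the handles, which lie along x with their axes 62 mm above the desk; the rails reach 56 mm. Origin: centre of the underside; x towards the grilles, away from the robot.
- script_mid (a point): Middle of the upper face (6 mm above the desk) of the announcer's script: a white sheet on a brown clipboard, 240 x 165 mm, lying on the desk; its steel clip is 14 mm high. x runs along its length.
- tin: Bystander: round pink and brown biscuit tin, 113 mm in diameter, 56 mm high. Origin: centre of the underside.
- basket: Bystander: red plastic basket, 116 x 176 x 68 mm, with small plugs in it. Origin: centre of the underside.
- mic_clip: Bystander: black microphone clip lying on the desk, about 91 x 42 x 40 mm. Origin: underside, under its round foot; x towards its fork.
Things that resemble listed ones, but are neither listed nor needed, are in the scene too. Leave any red look-alike of the part that bears mic_b_mid alone.

How it is judged:
By the outcome, as a careful person would: the job done as asked, in the order asked, and still so for the second after the job is handed in, while the arm keeps its last pose, push and grip.
It also fails if it takes over 72 s, if anything falls off the work surface, if the arm or the gripper's body presses on something with over 40 N, if the wrist force passes 120 N, or if a joint passes its speed limit or range.

ROBOT

A 6-joint arm with a two-finger parallel gripper is mounted at the origin on the work surface. World frame = base frame: x ahead of the robot, y to its left, z up, the work surface at z = 0. Lengths are in mm, angles in rad, forces in N, time in s.
With the tool pointing down it reaches from about 325 to 925 mm from the base axis. Payload 3.1 kg.
Tool frame: the origin (TCP) lies midway between the tips of the shut fingers; the grasp point (between the pads) lies 19 mm behind it; z points along the fingers, y is the line along which they close (so a half turn about z gives the same grasp; the last joint's range is limited). The gripper opens to 85 mm and grips with 20 to 120 N. Pads are 22 mm wide; open, the fingers measure 114 mm over their backs; the gripper's body (76 mm by 85 mm) begins 54 mm behind the grasp point. The pads swing forward as they close: fully open they stand 13 mm farther back than shut.
Start: joints at [-0.112, 0.217, 1.613, -0, 1.311, -0.112], TCP at [625.011, 0.021, 231.3] pointing down, gripper open.
Joint ranges: [-2.75, 2.75], [-0.78, 2.1], [0.31, 2.55], [-1.13, 4.27], [0.13, 2.63], [-2.58, 2.58]. Speed limits (rad/s): [2.79, 2.79, 3.14, 3.14, 3.14, 3.14].

INTERFACE

Orientations are given as a rotation vector (axis times angle).
In Python, from plant import ctrl, vision, ticket gives the robot as it stands.
- The arm moves only by the tool carry_out, never from a script. Its argument "steps" is a list of rows, each an object with "delta_pos": the shift along the tool's x, y, z scaled (see below), a list of three; "yaw": the turn about the tool's z scaled (see below); "grip": the opening, from 0 (shut) to 1 (fully open). In form: [{"delta_pos": [x, y, z], "yaw": yaw, "grip": grip}, ...]. A call has 1 to 8 rows; each row is the pose to reach, as a shift and turn from the pose commanded when the call began, along the tool's axes at that moment, turning the shorter way round; what a row does not reach only later rows make up. The controller multiplies each number of a shift by 100 mm and each number of a turn by pi rad. A row lasts 1/10 s, in which the tool goes at most 50 mm and 8.59 degrees, less where a joint would pass 70% of its speed; a pose out of reach is approached as far as the arm can. A call with a number of a shift or a turn outside -1 to 1 is refused whole. A call with a gripper value outside its range is refused whole. The fingers move at their own pace and stop on an object; "grip_force" is the grip in N (left out, the last holds). Time passes only in rows, so rows that repeat a pose let the fingers close. It gives the time, the measured TCP pose, the force, the opening and the grip force at its end, in the units of the state.
- ctrl.state(): the state, without advancing time (a new reading comes with each control period).
- vision.read_camera(name): name is "scene" or "side" or "wrist"; returns a dict with "image" (400x640x3 uint8, red, green, blue), "fx", "fy", "cx", "cy" (pixels), "xyz" and "orientation" of the camera in the world; the wrist camera has in their place "tool_from_camera" (4x4, takes a point from camera to tool coordinates, whose origin is the TCP and whose axes are the flange's). Camera axes: x right, y down, z forward; pixel columns grow to the right and rows downward; lengths in mm; the calibration is good to about 2 mm. A picture is of the moment at which its call begins: read the wrist's pose just before it. There is no depth.
- ticket.close_job(): hands the job in; it is judged then, once.
The state is a dict: "clock": time; "joints": joint angles; "joint_vel": joint speeds; "effort": joint torques, N m; "position": TCP position; "tool_rot": TCP orientation; "force": force on the tool from outside, world axes, zero at the start; "moment": the same for the moment, N m; "grip_width": opening from 0.0 (shut) to 1.0 (fully open); "finger_force": force on a finger pad.
Only numpy, scipy, OpenCV 4.12 (cv2) and the standard library are available. Lean on these libraries where they do the work, as an engineer would, in place of code of your own. Each camera call takes 0.05 s, during which the arm holds its last target. There are 200 camera calls.

## Working session

There is one attempt and no reset: what is moved stays moved. The work goes in short steps, Python scripts to look and compute and a tool call to move; the robot and the scene stay as the last step left them, time stands still between calls to the robot, and variables do not carry over. Pictures are saved under pics/ and viewed, at most 10 in all, crops included, and the job is handed in when it is done.

Besides the shell and the picture viewer there is one more tool, called after "Emit:" by a JSON object that holds its "fn" and its "kwargs", one argument or row to a line. carry_out: Moves the arm, as the interface text tells. Its arguments: {"type":"object","properties":{"steps":{"type":"array","items":{"type":"object","properties":{"delta_pos":{"type":"array","items":{"type":"number","minimum":-1,"maximum":1}},"yaw":{"type":"number","minimum":-1,"maximum":1},"grip":{"type":"number"}}}},"grip_force":{"type":"number"}},"required":["steps"]}

```bash
mkdir -p pics
cat > h.py <<'E'
import numpy as np, cv2
from scipy.spatial.transform import Rotation as R
from plant import ctrl, vision, ticket
def cam(name):
    s=ctrl.state(); c=vision.read_camera(name)
    if 'tool_from_camera' in c:
        T=np.eye(4);T[:3,:3]=R.from_rotvec(s['tool_rot']).as_matrix();T[:3,3]=s['position'];M=T@np.array(c['tool_from_camera'])
    else:
        M=np.eye(4);o=np.array(c['orientation']);M[:3,:3]=R.from_rotvec(o).as_matrix() if o.size==3 else o;M[:3,3]=c['xyz']
    c['M']=M; return c
def ray(c,u,v):
    d=c['M'][:3,:3]@np.array([(u-c['cx'])/c['fx'],(v-c['cy'])/c['fy'],1]);return c['M'][:3,3],d
def plane(c,u,v,z):
    o,d=ray(c,u,v);return o+d*(z-o[2])/d[2]
def proj(c,p):
    q=c['M'][:3,:3].T@(np.array(p)-c['M'][:3,3]);return np.array([c['fx']*q[0]/q[2]+c['cx'],c['fy']*q[1]/q[2]+c['cy']])
def save(n,im): cv2.imwrite('pics/'+n+'.png',cv2.cvtColor(im,cv2.COLOR_RGB2BGR))
E
python3 - <<'E'
from h import *
s=ctrl.state();print(s)
for n in('scene','wrist','side'):
    c=cam(n);np.save(n,c,allow_pickle=True);save(n,c['image']);print(n,c['M'].round(3),c['fx'],c['cx'],c['cy'])
E
```

```text
{'clock': 0.0, 'joints': array([-1.12184484e-01,  2.17770509e-01,  1.61496313e+00, -3.95635163e-05,
        1.31133900e+00, -1.12195793e-01]), 'joint_vel': array([-0.00116701,  0.00016798, -0.00013806,  0.00136534,  0.00120727,
        0.00047401]), 'effort': array([-2.90135131e-04, -3.96841800e+01, -3.03850436e+01, -2.80225659e-04,
        9.87685227e-03,  9.68610237e-06]), 'position': array([6.24154740e+02, 1.15383969e-01, 2.29943027e+02]), 'tool_rot': array([-2.22006274, -2.22011049,  0.0024743 ]), 'force': array([ 0.41617676, -0.84653301,  0.04904749]), 'moment': array([ 0.00340811,  0.01407973, -0.02165227]), 'finger_force': 0.0, 'grip_width': 0.9969560969462559}
scene [[ 8.500000e-01  3.740000e-01 -3.700000e-01  1.033251e+03]
 [ 5.260000e-01 -6.190000e-01  5.830000e-01 -8.419040e+02]
 [-1.000000e-02 -6.910000e-01 -7.230000e-01  1.138441e+03]
 [ 0.000000e+00  0.000000e+00  0.000000e+00  1.000000e+00]] 472.67408625404187 320.05560181370674 200.99456266317287
wrist [[ 1.00000e+00  0.00000e+00 -2.00000e-03  6.24154e+02]
 [-0.00000e+00 -9.56000e-01 -2.92000e-01  7.45220e+01]
 [-2.00000e-03  2.92000e-01 -9.56000e-01  3.72644e+02]
 [ 0.00000e+00  0.00000e+00  0.00000e+00  1.00000e+00]] 345.16152692369513 321.21388800043644 201.85217357817598
side [[-1.000000e+00 -1.800000e-02  1.800000e-02  4.419570e+02]
 [-2.600000e-02  6.480000e-01 -7.610000e-01  1.000198e+03]
 [ 2.000000e-03 -7.610000e-01 -6.490000e-01  9.236520e+02]
 [ 0.000000e+00  0.000000e+00  0.000000e+00  1.000000e+00]] 427.43468121842494 314.85015563654315 205.6868616759797
```

View pics/scene.png

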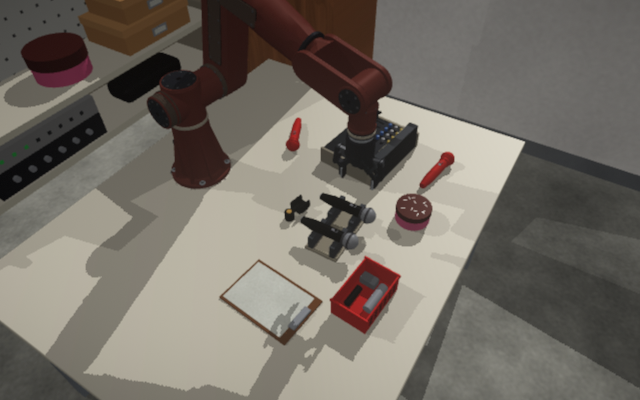

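View pics/wrist.png

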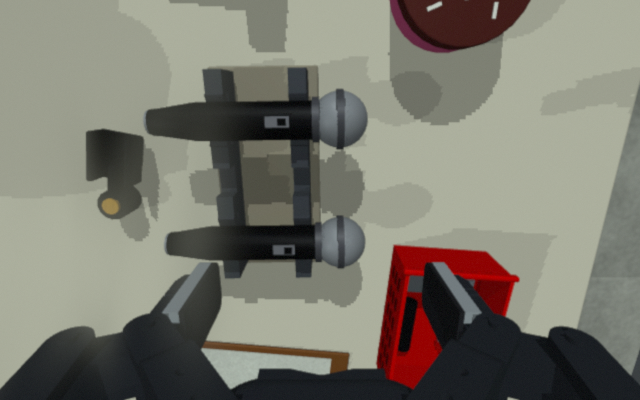

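The scene picture shows the console at (370,150), black mics near (345,205) and (330,235) in the rest, red look-alikes at (293,135) and (437,168), the clipboard at (271,300), basket and tin. The wrist picture shows the black mics, axes at row 121 and row 243, with their grilles towards +x. Next is the side view, for the console.

View pics/side.png

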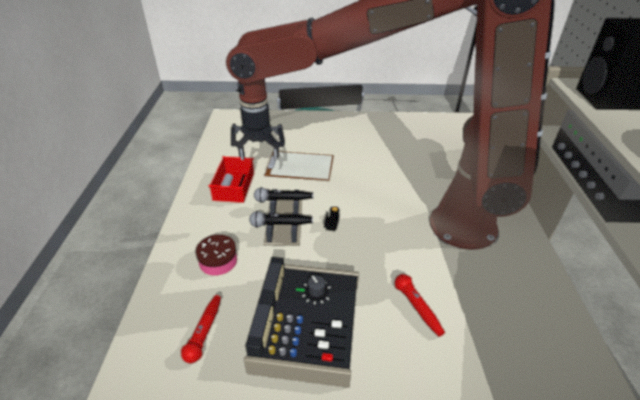

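Run:
```python
from h import *
w=np.load('wrist.npy',allow_pickle=True).item()
s=np.load('scene.npy',allow_pickle=True).item()
im=w['image'].astype(int); 
# dark handle pixels columns between/near; measure top/bottom edges per column
g=im.max(2)
for (r0,r1) in((85,155),(215,275)):
    pts=[]
    for u in list(range(236,288,6)):
        col=np.where(g[r0:r1,u]<60)[0]+r0
        if len(col): pts.append((u,col.min(),col.max()))
    print(pts)
    mid=[plane(w,u,(a+b)/2,62)[:2] for u,a,b in pts]; print(np.round(mid,1).tolist())
for p in((341,119),(341,242)): print('grille',plane(w,*p,62).round(1))
for p in((145,121),(165,243)): print('tail',plane(w,*p,62).round(1))
# rails
for p in((203,68),(320,66),(288,68),(308,68),(296,278),(225,278),(309,276)): print(p,plane(w,*p,56).round(1))
# clipboard corners in scene
for p in((259,261),(322,299),(286,343),(220,297)): print('clip',plane(s,*p,3).round(1))
```

```text
[(236, np.int64(102), np.int64(154)), (242, np.int64(102), np.int64(140)), (248, np.int64(102), np.int64(139)), (254, np.int64(102), np.int64(139)), (260, np.int64(101), np.int64(139)), (266, np.int64(101), np.int64(139)), (272, np.int64(101), np.int64(139)), (278, np.int64(101), np.int64(139)), (284, np.int64(101), np.int64(139))]
[[548.3, 47.8], [554.0, 53.8], [559.3, 54.2], [564.6, 54.2], [569.8, 54.7], [575.1, 54.7], [580.4, 54.7], [585.6, 54.7], [590.9, 54.7]]
[(236, np.int64(215), np.int64(272)), (242, np.int64(215), np.int64(270)), (248, np.int64(225), np.int64(260)), (254, np.int64(226), np.int64(259)), (260, np.int64(226), np.int64(259)), (266, np.int64(226), np.int64(259)), (272, np.int64(226), np.int64(259)), (278, np.int64(226), np.int64(259)), (284, np.int64(225), np.int64(259))]
[[540.2, -63.1], [546.2, -62.0], [552.0, -62.0], [557.9, -62.0], [563.8, -62.0], [569.6, -62.0], [575.5, -62.0], [581.4, -62.0], [587.2, -61.4]]
grille [640.9  55.5  62. ]
grille [642.9 -61.4  62. ]
tail [468.7  53.8  62. ]
tail [470.8 -62.6  62. ]
(203, 68) [522.1  97.8  56. ]
(320, 66) [622.5  99.4  56. ]
(288, 68) [595.1  97.8  56. ]
(308, 68) [612.2  97.8  56. ]
(296, 278) [ 597.6 -104.2   56. ]
(225, 278) [ 524.5 -104.3   56. ]
(309, 276) [ 611.  -101.9   56. ]
clip [ 427.1 -229.2    3. ]
clip [ 654.9 -242.7    3. ]
clip [ 644.2 -402.9    3. ]
clip [ 408.6 -385.4    3. ]
```

The side picture shows the console with the knob top at (317,284) and the green zero mark at (300,290). I'll compute the knob's position and move over it.

Run:
```python
from h import *
s=np.load('side.npy',allow_pickle=True).item()
print(plane(s,317,281,98),plane(s,300,290,60),plane(s,317,292,66))
for p in((284,265),(358,272),(352,365),(252,360)): print(plane(s,*p,60).round())
```

```text
[452.83325221 318.059285    98.        ] [495.68315071 316.89549751  60.        ] [452.48908521 326.75560459  66.        ]
[543. 234.  60.]
[346. 253.  60.]
[372. 517.  60.]
[591. 511.  60.]
```

Emit:
{"fn": "carry_out", "kwargs": {
  "steps": [
    {"delta_pos": [0.4,-0.2,0],"yaw": 0,"grip": 1},
    {"delta_pos": [0.8,-0.4,0],"yaw": 0,"grip": 1},
    {"delta_pos": [1,-0.6,0],"yaw": 0,"grip": 1}
  ]
}}

```text
clock: 0.45
position: [563.8, 102.3, 230.7]
tool_rot: [-2.219, -2.221, -0.0]
force: [-0.7, -0.1, 0.1]
grip_width: 0.999
finger_force: 0.0
```

Emit:
{"fn": "carry_out", "kwargs": {
  "steps": [
    {"delta_pos": [0.4,-0.2,0],"yaw": 0,"grip": 1},
    {"delta_pos": [0.8,-0.4,0],"yaw": 0,"grip": 1},
    {"delta_pos": [1,-0.6,0],"yaw": 0,"grip": 1}
  ]
}}

```text
clock: 0.75
position: [503.6, 202.5, 231.0]
tool_rot: [-2.219, -2.223, -0.001]
force: [0.0, 0.2, -0.3]
grip_width: 0.999
finger_force: 0.0
```

Emit:
{"fn": "carry_out", "kwargs": {
  "steps": [
    {"delta_pos": [0.4,-0.2,0],"yaw": 0,"grip": 1},
    {"delta_pos": [0.8,-0.4,0],"yaw": 0,"grip": 1},
    {"delta_pos": [1,-0.5,0],"yaw": 0,"grip": 1},
    {"delta_pos": [1,-0.5,0],"yaw": 0,"grip": 1},
    {"delta_pos": [1,-0.5,0],"yaw": 0,"grip": 1},
    {"delta_pos": [1,-0.5,0],"yaw": 0,"grip": 1}
  ]
}}

```text
clock: 1.35
position: [455.4, 299.2, 231.1]
tool_rot: [2.222, 2.22, -0.001]
force: [-1.2, -0.4, 0.0]
grip_width: 1.003
finger_force: 0.0
```

Run:
```python
from h import *
c=cam('wrist');np.save('w2',c,allow_pickle=True)
print(ctrl.state()['position'],proj(c,(452,322,98)))
u,v=proj(c,(452,322,80)).astype(int)
cr=c['image'][max(0,v-120):v+120,max(0,u-160):u+160];print(max(0,u-160),max(0,v-120))
save('w2',cv2.resize(cr,None,fx=2.5,fy=2.5,interpolation=cv2.INTER_CUBIC))
```

```text
[455.53235268 298.97984844 231.12448478] [317.27948356 162.92143481]
157 39
```

View pics/w2.png

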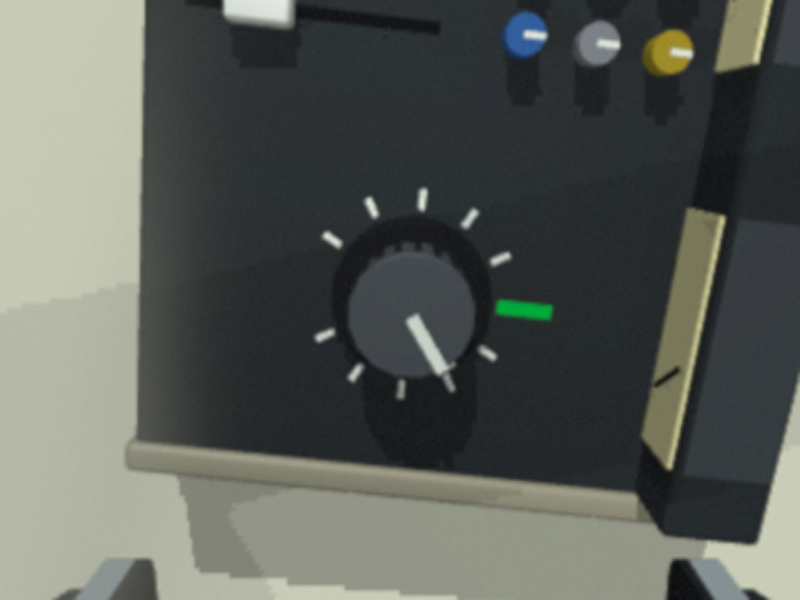

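The crop shows the knob cap centred at crop (411,315), the white pointer from (411,318) to (443,372), and the green mark from (497,307) to (552,312). The only other knobs are the small coloured ones at the top, so this large grey one is the level knob.

Run:
```python
from h import *
c=np.load('w2.npy',allow_pickle=True).item()
f=lambda X,Y,z:plane(c,157+X/2.5,39+Y/2.5,z)[:2]
k=f(411.5,315,98);print('knob',k, 'diam',f(347,315,98),f(476,315,98))
p0,p1=f(411,318,98),f(443,372,98);g0,g1=f(497,307,60),f(552,312,60)
print('grn',g0,g1)
an=lambda a,b:np.arctan2(*(b-a)[::-1])
print('pointer',an(p0,p1),an(k,p1),'green',an(g0,g1),an(k,g1),an(k,g0))
print('bottom edge',an(f(140,455,60),f(640,503,60)))
# white/green masks for refinement
im=c['image'].astype(int);m=(im[...,1]>100)&(im[...,0]<60)&(im[...,2]<100)
y,x=np.nonzero(m);print(len(x));h=plane(c,x.mean(),y.mean(),60)[:2];print('green c',h,an(k,h))
print(ctrl.state()['joints'])
```

```text
knob [455.48783615 320.29566222] diam [434.61547132 320.32090235] [476.36163187 320.27042035]
grn [486.93957661 315.87693627] [507.22544393 313.99473371]
pointer -1.0428823415784423 -1.0721932297994456 green -0.09251904547402594 -0.12118943139560927 -0.13957870125666083
bottom edge -0.10405845570538869
137
green c [496.5501531  315.19893436] -0.12349019212593726
[ 4.52240287e-01  4.69448690e-02  1.80316272e+00 -4.63844130e-04
  1.29181701e+00  4.53841721e-01]
```

Emit:
{"fn": "carry_out", "kwargs": {
  "steps": [
    {"delta_pos": [0.2,0.0,0.3],"yaw": 0,"grip": 1},
    {"delta_pos": [0.2,0.0,0.7],"yaw": 0,"grip": 1},
    {"delta_pos": [0.2,0.0,0.9],"yaw": 0,"grip": 1}
  ]
}}

```text
clock: 1.7
position: [454.0, 318.3, 138.0]
tool_rot: [-2.222, -2.219, 0.007]
force: [0.4, -0.6, 0.2]
grip_width: 0.998
finger_force: 0.0
```

Emit:
{"fn": "carry_out", "kwargs": {
  "steps": [
    {"delta_pos": [0.0,0.0,0.3],"yaw": 0,"grip": 1},
    {"delta_pos": [0.0,0.0,0.5],"yaw": 0,"grip": 1},
    {"delta_pos": [0.0,0.0,0.6],"yaw": 0,"grip": 1},
    {"delta_pos": [0.0,0.0,0.68],"yaw": 0,"grip": 1},
    {"delta_pos": [0.0,0.0,0.69],"yaw": 0,"grip": 1},
    {"delta_pos": [0.0,0.0,0.69],"yaw": 0,"grip": 1}
  ]
}}

```text
clock: 2.3
position: [455.9, 320.2, 73.1]
tool_rot: [2.222, 2.221, 0.002]
force: [0.7, -1.0, -0.8]
grip_width: 1.001
finger_force: 0.0
```

Emit:
{"fn": "carry_out", "kwargs": {
  "grip_force": 50,
  "steps": [
    {"delta_pos": [0.0,0.0,0],"yaw": 0,"grip": 0.6},
    {"delta_pos": [0.0,0.0,0],"yaw": 0,"grip": 0.4},
    {"delta_pos": [0.0,0.0,0],"yaw": 0,"grip": 0.3},
    {"delta_pos": [0.0,0.0,0],"yaw": 0,"grip": 0},
    {"delta_pos": [0.0,0.0,0],"yaw": 0,"grip": 0},
    {"delta_pos": [0.0,0.0,0],"yaw": 0,"grip": 0},
    {"delta_pos": [0.0,0.0,0],"yaw": 0,"grip": 0}
  ]
}}

```text
clock: 3.0
position: [455.4, 320.3, 73.3]
tool_rot: [2.221, 2.221, 0.001]
force: [-0.5, -1.0, 4.9]
grip_width: 0.471
finger_force: 50.5
```

Emit:
{"fn": "carry_out", "kwargs": {
  "steps": [
    {"delta_pos": [0,0,0],"yaw": -0.04,"grip": 0},
    {"delta_pos": [0,0,0],"yaw": -0.085,"grip": 0},
    {"delta_pos": [0,0,0],"yaw": -0.13,"grip": 0},
    {"delta_pos": [0,0,0],"yaw": -0.175,"grip": 0},
    {"delta_pos": [0,0,0],"yaw": -0.22,"grip": 0},
    {"delta_pos": [0,0,0],"yaw": -0.265,"grip": 0},
    {"delta_pos": [0,0,0],"yaw": -0.3,"grip": 0},
    {"delta_pos": [0,0,0],"yaw": -0.3,"grip": 0}
  ]
}}

```text
clock: 3.8
position: [455.2, 320.3, 73.3]
tool_rot: [0.968, 2.989, 0.001]
force: [-1.8, -1.1, 6.0]
grip_width: 0.472
finger_force: 50.7
```

Emit:
{"fn": "carry_out", "kwargs": {
  "steps": [
    {"delta_pos": [0,0,0],"yaw": 0,"grip": 0},
    {"delta_pos": [0,0,0],"yaw": 0,"grip": 0},
    {"delta_pos": [0,0,0],"yaw": 0,"grip": 0.7},
    {"delta_pos": [0,0,0],"yaw": 0,"grip": 1},
    {"delta_pos": [0,0,0],"yaw": 0,"grip": 1},
    {"delta_pos": [0,0,0],"yaw": 0,"grip": 1},
    {"delta_pos": [0,0,0],"yaw": 0,"grip": 1}
  ]
}}

```text
clock: 4.5
position: [455.0, 320.0, 72.1]
tool_rot: [-0.971, -2.988, 0.0]
force: [-0.2, 1.1, 0.2]
grip_width: 0.998
finger_force: 0.0
```

Emit:
{"fn": "carry_out", "kwargs": {
  "steps": [
    {"delta_pos": [0,0,-0.3],"yaw": 0,"grip": 1},
    {"delta_pos": [0,0,-0.7],"yaw": 0,"grip": 1},
    {"delta_pos": [0,0,-1],"yaw": 0,"grip": 1},
    {"delta_pos": [0,0,-1],"yaw": 0,"grip": 1},
    {"delta_pos": [0,0,-1],"yaw": 0,"grip": 1}
  ]
}}

```text
clock: 5.0
position: [455.6, 320.3, 173.2]
tool_rot: [0.97, 2.986, 0.002]
force: [-0.0, -0.4, 0.4]
grip_width: 0.998
finger_force: 0.0
```

Run:
```python
from h import *
c=cam('wrist');np.save('w3',c,allow_pickle=True)
print(ctrl.state()['position'],ctrl.state()['tool_rot'])
u,v=proj(c,(465,319,80)).astype(int)
a,b=max(0,u-120),max(0,v-90)
cr=c['image'][b:v+90,a:u+120];print(a,b)
save('w3',cv2.resize(cr,None,fx=3.2,fy=3.2,interpolation=cv2.INTER_CUBIC))
```

```text
[454.52714509 319.74576403 171.67927192] [-9.70637036e-01 -2.98713790e+00  1.10293836e-03]
207 126
```

View pics/w3.png

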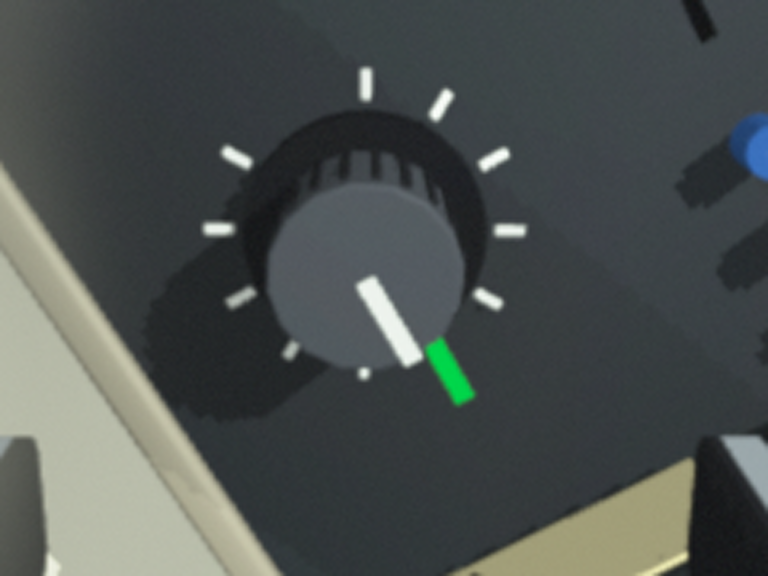

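The pointer runs from about (367,282) to (413,360), close to parallel with the green mark from (433,343) to (467,402). I'll check it in metric terms.

Run:
```python
from h import *
c=np.load('w3.npy',allow_pickle=True).item()
im=c['image'].astype(int);mn=im.min(2)
def line(m,z):
    y,x=np.nonzero(m);P=np.array([plane(c,a,b,z)[:2] for a,b in zip(x,y)])
    d=cv2.fitLine(P.astype(np.float32),cv2.DIST_L2,0,.01,.01).ravel()
    e=d[:2]*np.sign(d[0]);return P.mean(0),np.arctan2(e[1],e[0]),len(x)
G=(im[...,1]>100)&(im[...,0]<80)
W=mn>120
box=np.zeros_like(W);box[126+275//3:126+375//3,207+345//3:207+428//3]=1
g=line(G,60);print('green',g)
b=np.zeros_like(W);b[int(126+272/3.2):int(126+372/3.2),int(207+350/3.2):int(207+428/3.2)]=1
p=line(W&b,98);print('pointer',p)
k=np.array(plane(c,207+366/3.2,126+275/3.2,98)[:2]);print('k',k)
# ticks opposite: axis centre at panel level from symmetric ticks
ticks=[(365,84),(441,105),(494,159),(510,231),(488,299),(240,298),(219,229),(237,157),(290,351),(363,373)]
P=np.array([plane(c,207+a/3.2,126+b_/3.2,60)[:2] for a,b_ in ticks])
A=np.c_[2*P,np.ones(len(P))];s=np.linalg.lstsq(A,(P**2).sum(1),rcond=None)[0];k2=s[:2];print('axis from ticks',k2,'r',np.sqrt(s[2]+k2@k2))
for kk in(k,k2):print('zero',np.arctan2(*(g[0]-kk)[::-1]),'ptr',np.arctan2(*(p[0]-kk)[::-1]))
```

```text
green (array([500.7707395 , 431.61136776]), np.float32(1.5239108), 945)
pointer (array([465.63043446, 318.48862177]), np.float32(-0.1375985), 241)
k [454.76941119 320.78899107]
axis from ticks [456.41652014 319.30440366] r 35.59678047014918
zero 1.1773488674979142 ptr -0.20871594427259405
zero 1.194661872441635 ptr -0.08830777057020422
```

Run:
```python
from h import *
c=np.load('w3.npy',allow_pickle=True).item()
im=c['image'].astype(int)
m=((im[...,1]>100)&(im[...,0]<80)&(im[...,2]<110)).astype(np.uint8)
m[:int(126+330/3.2)]=0;m[int(126+415/3.2):]=0;m[:,:int(207+420/3.2)]=0;m[:,int(207+480/3.2):]=0
y,x=np.nonzero(m);P=np.array([plane(c,a,b,60)[:2] for a,b in zip(x,y)]);d=cv2.fitLine(P.astype(np.float32),2,0,.01,.01).ravel()
g=P.mean(0);print(g,len(x),np.arctan2(d[1],d[0]))
for k in([454.77,320.79],[456.4,319.3],[455.4,320.0]): print(np.arctan2(*(g-np.array(k))[::-1]))
T=lambda X,Y:plane(c,207+X/3.2,126+Y/3.2,60)[:2]
k=np.array([456.4,319.3])
for t in((510,231),(488,299),(363,373),(290,351),(365,84)): print(np.arctan2(*(T(*t)-k)[::-1]))
```

```text
[497.67989685 315.05021979] 171 -0.12683049
-0.13297421220887476
-0.10258893891308278
-0.11654122156345281
0.9557709558753089
0.43275876838065697
-0.6393205967114857
-1.1732510462469705
2.5097912487272898
```

The pointer's fitted direction is -0.138 rad and the green mark's is -0.127, so they agree to about 0.01 rad. The knob is set. Now to mic A, the one at larger y.

Emit:
{"fn": "carry_out", "kwargs": {
  "steps": [
    {"delta_pos": [-0.1,-0.08,-0.4],"yaw": -0.04,"grip": 1},
    {"delta_pos": [-0.3,-0.25,-0.6],"yaw": -0.085,"grip": 1},
    {"delta_pos": [-0.5,-0.4,-0.6],"yaw": -0.13,"grip": 1},
    {"delta_pos": [-0.63,-0.53,-0.6],"yaw": -0.17,"grip": 1},
    {"delta_pos": [-0.63,-0.53,-0.6],"yaw": -0.2,"grip": 1},
    {"delta_pos": [-0.63,-0.53,-0.6],"yaw": -0.2,"grip": 1}
  ]
}}

```text
clock: 5.65
position: [473.7, 239.1, 230.0]
tool_rot: [-0.002, -3.138, 0.002]
force: [-0.4, -0.5, -0.2]
grip_width: 1.001
finger_force: 0.0
```

Emit:
{"fn": "carry_out", "kwargs": {
  "steps": [
    {"delta_pos": [-0.2,-0.4,0],"yaw": 0,"grip": 1},
    {"delta_pos": [-0.4,-0.8,0],"yaw": 0,"grip": 1},
    {"delta_pos": [-0.5,-1,0],"yaw": 0,"grip": 1},
    {"delta_pos": [-0.5,-1,0],"yaw": 0,"grip": 1}
  ]
}}

```text
clock: 6.05
position: [525.2, 137.9, 230.7]
tool_rot: [-0.008, -3.139, 0.002]
force: [0.3, 0.9, -0.5]
grip_width: 0.997
finger_force: 0.0
```

Emit:
{"fn": "carry_out", "kwargs": {
  "steps": [
    {"delta_pos": [-0.2,-0.4,0],"yaw": 0,"grip": 1},
    {"delta_pos": [-0.41,-0.8,0],"yaw": 0,"grip": 1},
    {"delta_pos": [-0.41,-0.855,0],"yaw": 0,"grip": 1},
    {"delta_pos": [-0.41,-0.855,0],"yaw": 0,"grip": 1},
    {"delta_pos": [-0.41,-0.855,0],"yaw": 0,"grip": 1}
  ]
}}

```text
clock: 6.55
position: [564.8, 56.0, 231.4]
tool_rot: [0.0, -3.139, -0.002]
force: [-0.4, 0.5, -0.5]
grip_width: 1.005
finger_force: 0.0
```

Run:
```python
from h import *
c=cam('wrist');np.save('w4',c,allow_pickle=True)
s=ctrl.state();print(s['position'],s['tool_rot'],s['joints'])
for p in((566,54.6,62),(566,-62,62),(664,54.6,62),(471,54.6,62)):print(proj(c,p))
im=cv2.resize(c['image'],None,fx=1.25,fy=1.25);save('w4',im)
```

```text
[564.86319079  56.20713072 231.5590874 ] [ 1.57666201e-03 -3.13991122e+00 -1.30169498e-03] [-2.48752424e-02  9.65501027e-02  1.74961169e+00  8.16600057e-04
  1.29713222e+00 -1.59689720e+00]
[319.72687925 182.18434566]
[194.20548098 182.22988487]
[319.85503881 276.43029059]
[319.57881825  73.30327992]
```

View pics/w4.png

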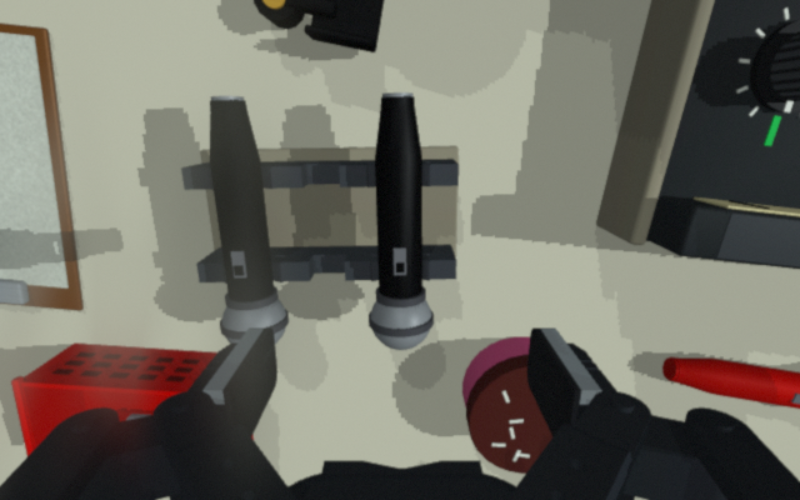

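The wrist picture shows mic A, black and in its notch, at (400,220) under the gripper. Mic B is at (244,220), and the only red look-alike in view is at the far right (730,380). The projections match (A mid at col 320, B at col 194), so I descend on A.

Emit:
{"fn": "carry_out", "kwargs": {
  "steps": [
    {"delta_pos": [0,0,0.3],"yaw": 0,"grip": 1},
    {"delta_pos": [0,0,0.7],"yaw": 0,"grip": 1},
    {"delta_pos": [0,0,1],"yaw": 0,"grip": 1}
  ]
}}

```text
clock: 6.9
position: [564.4, 56.4, 130.5]
tool_rot: [0.003, -3.14, -0.001]
force: [-0.2, -0.2, -0.4]
grip_width: 0.997
finger_force: 0.0
```

Emit:
{"fn": "carry_out", "kwargs": {
  "steps": [
    {"delta_pos": [0,0,0.3],"yaw": 0,"grip": 1},
    {"delta_pos": [0,0,0.55],"yaw": 0,"grip": 1},
    {"delta_pos": [0,0,0.75],"yaw": 0,"grip": 1},
    {"delta_pos": [0,0,0.89],"yaw": 0,"grip": 1},
    {"delta_pos": [0,0,0.89],"yaw": 0,"grip": 1},
    {"delta_pos": [0,0,0.89],"yaw": 0,"grip": 1}
  ]
}}

```text
clock: 7.5
position: [566.0, 55.3, 43.7]
tool_rot: [-0.001, 3.141, 0.0]
force: [-0.1, -0.0, 0.5]
grip_width: 0.999
finger_force: 0.0
```

Emit:
{"fn": "carry_out", "kwargs": {
  "grip_force": 60,
  "steps": [
    {"delta_pos": [0,0,0],"yaw": 0,"grip": 0.6},
    {"delta_pos": [0,0,0],"yaw": 0,"grip": 0.5},
    {"delta_pos": [0,0,0],"yaw": 0,"grip": 0.4},
    {"delta_pos": [0,0,0],"yaw": 0,"grip": 0.3},
    {"delta_pos": [0,0,0],"yaw": 0,"grip": 0},
    {"delta_pos": [0,0,0],"yaw": 0,"grip": 0},
    {"delta_pos": [0,0,0],"yaw": 0,"grip": 0},
    {"delta_pos": [0,0,0],"yaw": 0,"grip": 0}
  ]
}}

```text
clock: 8.3
position: [566.6, 54.4, 44.4]
tool_rot: [-0.0, 3.14, -0.0]
force: [-0.8, 0.1, 5.7]
grip_width: 0.376
finger_force: 59.4
```

Emit:
{"fn": "carry_out", "kwargs": {
  "steps": [
    {"delta_pos": [0,0,-0.1],"yaw": 0,"grip": 0},
    {"delta_pos": [0,0,-0.3],"yaw": 0,"grip": 0},
    {"delta_pos": [0,0,-0.5],"yaw": 0,"grip": 0},
    {"delta_pos": [0,0,-0.7],"yaw": 0,"grip": 0},
    {"delta_pos": [0,0,-0.8],"yaw": 0,"grip": 0},
    {"delta_pos": [0,0,-0.8],"yaw": 0,"grip": 0},
    {"delta_pos": [0,0,-0.8],"yaw": 0,"grip": 0},
    {"delta_pos": [0,0,-0.8],"yaw": 0,"grip": 0}
  ]
}}

```text
clock: 9.1
position: [564.5, 54.6, 121.7]
tool_rot: [-0.0, -3.139, -0.0]
force: [-0.9, 0.1, -1.4]
grip_width: 0.382
finger_force: 59.7
```

Emit:
{"fn": "carry_out", "kwargs": {
  "steps": [
    {"delta_pos": [0,0,0],"yaw": 0,"grip": 0},
    {"delta_pos": [0,0,0],"yaw": 0,"grip": 0},
    {"delta_pos": [0,0,0],"yaw": 0,"grip": 0},
    {"delta_pos": [0,0,0],"yaw": 0,"grip": 0},
    {"delta_pos": [0,0,0],"yaw": 0,"grip": 0},
    {"delta_pos": [0,0,0],"yaw": 0,"grip": 0}
  ]
}}

```text
clock: 9.7
position: [565.9, 54.6, 123.3]
tool_rot: [0.0, 3.142, 0.0]
force: [0.5, -0.1, -1.5]
grip_width: 0.385
finger_force: 59.7
```

Run:
```python
from h import *
F=[]
for i in range(8):
    c=cam('wrist');s=ctrl.state();F.append(np.r_[s['force'],s['moment']])
print(np.mean(F,0).round(3),np.std(F,0).round(3),s['position'],s['grip_width'],s['clock'],s['effort'].round(2))
```

```text
[-0.028 -0.09  -1.429  0.015  0.005 -0.03 ] [0.492 0.669 0.694 0.026 0.029 0.027] [565.82154731  54.61095841 123.3178013 ] 0.3733132882398872 10.1 [-0.000e+00 -3.719e+01 -2.787e+01 -0.000e+00 -1.000e-02 -0.000e+00]
```

A weighs about 1.43 N (0.146 kg), which makes it the light dummy. Now to put it back.

Emit:
{"fn": "carry_out", "kwargs": {
  "steps": [
    {"delta_pos": [0,0,0.2],"yaw": 0,"grip": 0},
    {"delta_pos": [0,0,0.4],"yaw": 0,"grip": 0},
    {"delta_pos": [0,0,0.55],"yaw": 0,"grip": 0},
    {"delta_pos": [0,0,0.65],"yaw": 0,"grip": 0},
    {"delta_pos": [0,0,0.73],"yaw": 0,"grip": 0},
    {"delta_pos": [0,0,0.79],"yaw": 0,"grip": 0},
    {"delta_pos": [0,0,0.79],"yaw": 0,"grip": 0},
    {"delta_pos": [0,0,0.79],"yaw": 0,"grip": 0}
  ]
}}

```text
clock: 10.9
position: [566.5, 54.6, 44.8]
tool_rot: [-0.0, 3.14, -0.0]
force: [-0.4, -0.2, -1.3]
grip_width: 0.379
finger_force: 59.7
```

Emit:
{"fn": "carry_out", "kwargs": {
  "steps": [
    {"delta_pos": [0,0,0],"yaw": 0,"grip": 0.4},
    {"delta_pos": [0,0,0],"yaw": 0,"grip": 0.45},
    {"delta_pos": [0,0,0],"yaw": 0,"grip": 0.5},
    {"delta_pos": [0,0,0],"yaw": 0,"grip": 0.6},
    {"delta_pos": [0,0,0],"yaw": 0,"grip": 0.8},
    {"delta_pos": [0,0,0],"yaw": 0,"grip": 1},
    {"delta_pos": [0,0,0],"yaw": 0,"grip": 1},
    {"delta_pos": [0,0,0],"yaw": 0,"grip": 1}
  ]
}}

```text
clock: 11.7
position: [565.8, 54.6, 44.3]
tool_rot: [0.0, -3.142, 0.0]
force: [0.1, 0.6, 0.4]
grip_width: 0.999
finger_force: 0.0
```

Emit:
{"fn": "carry_out", "kwargs": {
  "steps": [
    {"delta_pos": [0,0,-0.2],"yaw": 0,"grip": 1},
    {"delta_pos": [0,0,-0.6],"yaw": 0,"grip": 1},
    {"delta_pos": [0,0,-1],"yaw": 0,"grip": 1},
    {"delta_pos": [0,0,-1],"yaw": 0,"grip": 1}
  ]
}}

```text
clock: 12.1
position: [571.1, 54.5, 151.6]
tool_rot: [-0.0, 3.128, -0.001]
force: [0.4, 0.0, 0.2]
grip_width: 0.998
finger_force: 0.0
```

Emit:
{"fn": "carry_out", "kwargs": {
  "steps": [
    {"delta_pos": [0,-0.4,-0.3],"yaw": 0,"grip": 1},
    {"delta_pos": [0,-0.8,-0.7],"yaw": 0,"grip": 1},
    {"delta_pos": [0,-1,-0.88],"yaw": 0,"grip": 1},
    {"delta_pos": [0,-1,-0.88],"yaw": 0,"grip": 1},
    {"delta_pos": [0,-1,-0.88],"yaw": 0,"grip": 1},
    {"delta_pos": [0,-1,-0.88],"yaw": 0,"grip": 1}
  ]
}}

```text
clock: 12.7
position: [564.5, -44.3, 230.2]
tool_rot: [0.001, -3.138, -0.002]
force: [0.5, -0.3, 0.2]
grip_width: 1.002
finger_force: 0.0
```

Run:
```python
from h import *
c=cam('wrist');np.save('w5',c,allow_pickle=True)
F=[]
for i in range(5):
    cam('wrist');s=ctrl.state();F.append(np.r_[s['force'],s['moment']])
s=ctrl.state();print(np.mean(F,0).round(3),s['position'],s['tool_rot'])
for p in((566,54.6,62),(566,-62,62),(471,-62,62),(471,54.6,62),(664,-62,62),(664,54.6,62)):print((proj(c,p)*1.25).round())
save('w5',cv2.resize(c['image'],None,fx=1.25,fy=1.25))
sd=cam('scene');np.save('s5',sd,allow_pickle=True)
```

```text
[ 0.231  0.212  0.139 -0.003  0.005 -0.011] [565.37905542 -44.61510696 231.31592923] [ 1.68484639e-03 -3.13991110e+00 -6.16091532e-04]
[535. 229.]
[378. 229.]
[375.  92.]
[548.  92.]
[380. 347.]
[524. 347.]
```

View pics/w5.png

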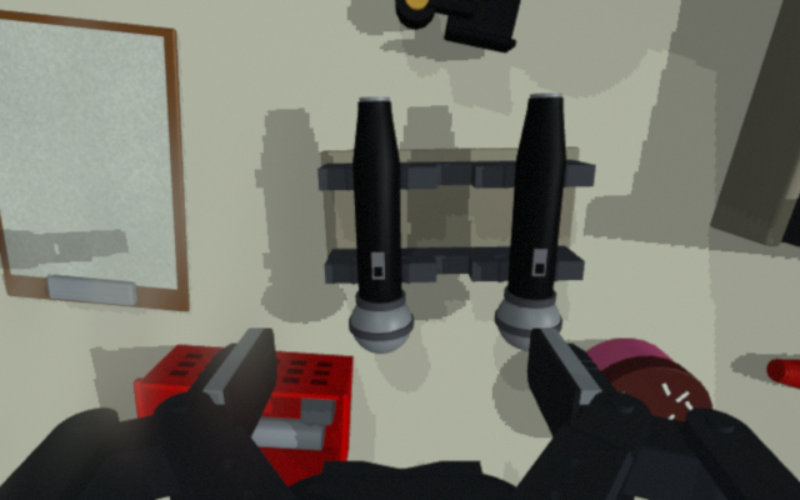

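A is back in its notch. B's mid is at col 378, on the predicted position, and sits about 2 mm further in +x. Descending on B.

Emit:
{"fn": "carry_out", "kwargs": {
  "steps": [
    {"delta_pos": [-0.015,-0.16,0.3],"yaw": 0,"grip": 1},
    {"delta_pos": [-0.015,-0.164,0.7],"yaw": 0,"grip": 1},
    {"delta_pos": [-0.015,-0.164,1],"yaw": 0,"grip": 1}
  ]
}}

```text
clock: 13.35
position: [566.8, -61.8, 130.5]
tool_rot: [-0.0, -3.141, -0.0]
force: [-0.9, 0.1, -0.7]
grip_width: 1.001
finger_force: 0.0
```

Emit:
{"fn": "carry_out", "kwargs": {
  "steps": [
    {"delta_pos": [0,0,0.3],"yaw": 0,"grip": 1},
    {"delta_pos": [0,0,0.55],"yaw": 0,"grip": 1},
    {"delta_pos": [0,0,0.75],"yaw": 0,"grip": 1},
    {"delta_pos": [0,0,0.88],"yaw": 0,"grip": 1},
    {"delta_pos": [0,0,0.88],"yaw": 0,"grip": 1},
    {"delta_pos": [0,0,0.88],"yaw": 0,"grip": 1}
  ]
}}

```text
clock: 13.95
position: [567.8, -61.8, 44.8]
tool_rot: [-0.0, 3.141, -0.0]
force: [0.5, 0.4, 0.4]
grip_width: 1.0
finger_force: 0.0
```

Emit:
{"fn": "carry_out", "kwargs": {
  "grip_force": 70,
  "steps": [
    {"delta_pos": [0,0,0],"yaw": 0,"grip": 0.6},
    {"delta_pos": [0,0,0],"yaw": 0,"grip": 0.5},
    {"delta_pos": [0,0,0],"yaw": 0,"grip": 0.4},
    {"delta_pos": [0,0,0],"yaw": 0,"grip": 0.3},
    {"delta_pos": [0,0,0],"yaw": 0,"grip": 0},
    {"delta_pos": [0,0,0],"yaw": 0,"grip": 0},
    {"delta_pos": [0,0,0],"yaw": 0,"grip": 0},
    {"delta_pos": [0,0,0],"yaw": 0,"grip": 0}
  ]
}}

```text
clock: 14.75
position: [568.0, -61.6, 45.5]
tool_rot: [-0.0, 3.14, 0.0]
force: [-1.1, 1.8, 6.3]
grip_width: 0.374
finger_force: 69.3
```

Emit:
{"fn": "carry_out", "kwargs": {
  "steps": [
    {"delta_pos": [0,0,-0.1],"yaw": 0,"grip": 0},
    {"delta_pos": [0,0,-0.3],"yaw": 0,"grip": 0},
    {"delta_pos": [0,0,-0.5],"yaw": 0,"grip": 0},
    {"delta_pos": [0,0,-0.7],"yaw": 0,"grip": 0},
    {"delta_pos": [0,0,-0.8],"yaw": 0,"grip": 0},
    {"delta_pos": [0,0,-0.8],"yaw": 0,"grip": 0},
    {"delta_pos": [0,0,-0.8],"yaw": 0,"grip": 0},
    {"delta_pos": [0,0,-0.8],"yaw": 0,"grip": 0}
  ]
}}

```text
clock: 15.55
position: [565.9, -61.5, 122.6]
tool_rot: [-0.0, -3.138, -0.001]
force: [-0.1, 0.0, -3.7]
grip_width: 0.374
finger_force: 70.0
```

Run:
```python
from h import *
F=[]
for i in range(8):
    c=cam('wrist');s=ctrl.state();F.append(np.r_[s['force'],s['moment']])
print(np.mean(F,0).round(3),s['position'],s['tool_rot'],s['grip_width'],s['clock'])
# clipboard paper + board
for n in('s5','w5'):
    c=np.load(n+'.npy',allow_pickle=True).item();hsv=cv2.cvtColor(c['image'],cv2.COLOR_RGB2HSV)
    m=((hsv[...,0]>4)&(hsv[...,0]<18)&(hsv[...,1]>110)&(hsv[...,2]>50)).astype(np.uint8)
    if n=='s5': m[:230]=0;m[:,330:]=0;m[:,:200]=0
    else: m[260:]=0
    y,x=np.nonzero(m);P=np.array([plane(c,a,b,6)[:2] for a,b in zip(x,y)],np.float32)
    r=cv2.minAreaRect(P);print(n,len(x),r, cv2.boxPoints(r).round().tolist())
```

```text
[-0.208  0.225 -3.534  0.004  0.031 -0.01 ] [567.25027105 -61.77928253 124.07310232] [-7.45675513e-05 -3.14125705e+00 -1.34990493e-04] 0.376903014044657 15.95
s5 453 ((534.2833251953125, -318.5425720214844), (160.80889892578125, 233.7234344482422), 84.25982666015625) [[410.0, -387.0], [643.0, -410.0], [659.0, -250.0], [426.0, -227.0]]
w5 1597 ((531.216552734375, -311.10638427734375), (162.30738830566406, 235.8862762451172), 84.22465515136719) [[406.0, -380.0], [640.0, -404.0], [657.0, -242.0], [422.0, -218.0]]
```

B reads about 3.53 N (0.36 kg), so it is the heavy one. I'll carry it to 20 cm above the clipboard middle, which is at about (533,-315).

Emit:
{"fn": "carry_out", "kwargs": {
  "steps": [
    {"delta_pos": [0,-0.05,-0.3],"yaw": 0,"grip": 0},
    {"delta_pos": [0.05,-0.25,-0.55],"yaw": 0,"grip": 0},
    {"delta_pos": [0.1,-0.55,-0.64],"yaw": 0,"grip": 0},
    {"delta_pos": [0.14,-0.85,-0.64],"yaw": 0,"grip": 0},
    {"delta_pos": [0.14,-1,-0.64],"yaw": 0,"grip": 0}
  ]
}}

```text
clock: 16.45
position: [553.3, -164.1, 189.2]
tool_rot: [0.002, 3.14, -0.002]
force: [0.2, 0.5, -3.3]
grip_width: 0.373
finger_force: 70.5
```

Emit:
{"fn": "carry_out", "kwargs": {
  "steps": [
    {"delta_pos": [0.03,-0.3,0],"yaw": 0,"grip": 0},
    {"delta_pos": [0.08,-0.6,0],"yaw": 0,"grip": 0},
    {"delta_pos": [0.12,-0.9,0],"yaw": 0,"grip": 0},
    {"delta_pos": [0.14,-1,0],"yaw": 0,"grip": 0}
  ]
}}

```text
clock: 16.85
position: [538.9, -264.2, 187.9]
tool_rot: [-0.004, -3.141, 0.001]
force: [0.4, 0.0, -3.4]
grip_width: 0.372
finger_force: 70.5
```

Emit:
{"fn": "carry_out", "kwargs": {
  "steps": [
    {"delta_pos": [0.03,-0.2,0],"yaw": 0,"grip": 0},
    {"delta_pos": [0.06,-0.4,0],"yaw": 0,"grip": 0},
    {"delta_pos": [0.06,-0.5,0],"yaw": 0,"grip": 0},
    {"delta_pos": [0.06,-0.53,0],"yaw": 0,"grip": 0},
    {"delta_pos": [0.06,-0.53,0],"yaw": 0,"grip": 0},
    {"delta_pos": [0.06,-0.53,0],"yaw": 0,"grip": 0},
    {"delta_pos": [0.06,-0.53,0],"yaw": 0,"grip": 0},
    {"delta_pos": [0.06,-0.53,0],"yaw": 0,"grip": 0}
  ]
}}

```text
clock: 17.65
position: [533.5, -314.1, 188.3]
tool_rot: [0.001, -3.142, -0.0]
force: [-0.4, -0.3, -3.4]
grip_width: 0.372
finger_force: 70.5
```

Run:
```python
from h import *
s=ctrl.state();print(s['position'],s['tool_rot'],s['force'],s['grip_width'],s['clock'])
a=cam('side')['image'][100:350,180:420];b=cam('scene')['image'][150:400,180:480]
save('fin',np.hstack([cv2.resize(a,(400,417)),cv2.resize(b,(400,417))]))
```

```text
[ 533.48217343 -314.05687997  188.31136179] [ 1.38787517e-03 -3.14157521e+00 -3.96016062e-04] [-0.39506742 -0.34520657 -3.35088771] 0.371917401203751 17.65
```

View pics/fin.png

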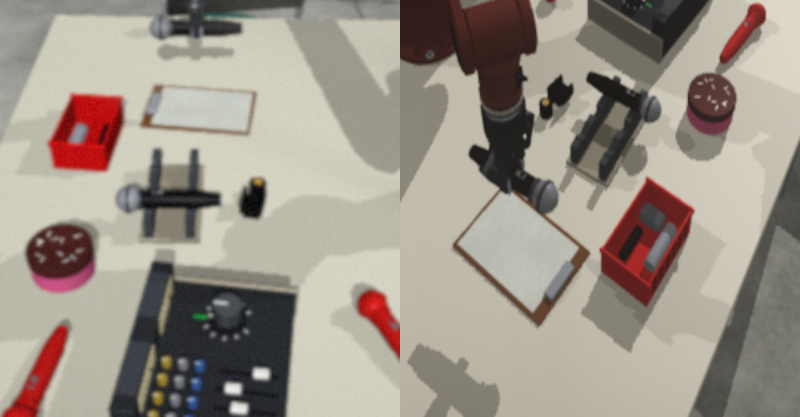

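The left half shows mic A in its notch, the knob pointer facing the green mark, and the other items where they were. In both halves mic B is held level above the clipboard. Handing in.

```bash
python3 -c "
from h import *
print(ticket.close_job())"
```

```text
the job is handed in; nothing more can be done
None
```

The job is handed in: the knob pointer is on the green zero mark to within about 0.02 rad, the lighter mic (A, about 0.15 kg) is back in its place, and the heavier one (B, about 0.36 kg) is held level about 20 cm above the middle of the clipboard.

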